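# Lock the slack telescoping prop at its middle hole

## Task

The two telescoping props have to carry the instrument's rail, but one is slack: take it by its round head, slide it up and turn it clockwise (seen from above) by feel until its sprung button pops out of the middle hole, as on its twin, and let go. Then prove the lock by pushing straight down on top of its head with about 15 N for about a second, and leave it locked and untouched. Be gentle: never load the button with more than 35 N, and leave the vials and other lab things standing where they are.

Things in the scene. Friction and masses are not known exactly. Their poses are not given: they have to be found in the camera images.
- prop: The slack prop, fixed: round steel foot (110 mm across, 10 high), upright aluminium outer tube (40 mm diameter, wall 4, rim 165 above the table), in it a steel inner tube with a round black head, which only slides (drag about 5 N, holds its 0.27 kg wherever left) and turns. Origin on the axis at table height, z up, x to the row of three holes (80, 110, 140 mm up; 13 mm high, about 12 wide).
- head_top (a point): Centre of the flat top of the slack prop's head, a plain black cylinder 40 mm across and 30 high on a 27 mm tube. The button lies 165 mm below this point: level with the middle hole when this point is 275 mm above the table; at the start it is 15 to 55 mm lower. The point slides with the head but does not turn with it: the head's turn is not measured and it bears no mark.
- hole_mid (a point): Centre of the middle hole on the outer face of the slack prop's outer tube, 110 mm above the table; the wrong holes are 30 mm above and below. The popped button has about 1 mm (0.07 rad) of play each way sideways and 1.5 mm up and down in the hole; beyond that it blocks turning and sliding, and turning on loads it (35 N is about 0.5 N m; free turning takes under 0.12 N m).
- button (a joint): How far the sprung button (round-nosed steel pin, 10 mm diameter, pushed out by 3 to 4.5 N) is out, m: 0 to 0.001 while the tube wall holds it in, 0.0077 when popped through a hole, nose 3.5 mm proud of the tube. At the start it is hidden inside, 0.45 to 1.0 rad out of line with the holes: turn the head clockwise seen from above.
- twin: The other prop, the same in shape and size, fixed, already locked: its button shows in the middle hole and its head top is 275 mm above the table. Origin on its axis at table height, x toward its holes. Leave it alone.
- vial_a: Small amber vial, 28 mm diameter, 55 mm high, near the slack prop; origin under its centre. Bystander.
- vial_b: Another such amber vial near the slack prop; origin under its centre. Bystander.
- vial_c: Amber vial with a white cap, same size, near the twin; origin under its centre. Bystander.
- jar: White jar, 64 mm diameter, 75 mm high; origin under its centre. Bystander.
- mortar: White ceramic bowl, 84 mm diameter, 50 mm high; origin under its centre. Bystander.
- die: Stepped steel pellet die, 60 mm diameter, 55 mm high; origin under its centre. Bystander.
- spatula: Steel spatula 180 mm long lying flat, origin under its middle. Bystander.

How it is judged:
By the outcome, as a careful person would: the job done as asked, in the order asked, and still so for the second after the job is handed in, with the robot touching nothing.
It also fails if it takes over 61 s, if anything falls off the work surface, if the arm or the gripper's body presses on something with over 40 N, if the wrist force passes 120 N, or if a joint passes its speed limit or range.

## Robot

A 7-joint arm with a two-finger parallel gripper is mounted at the origin on the work surface. World frame = base frame: x ahead of the robot, y to its left, z up, the work surface at z = 0. Lengths are in m, angles in rad, forces in N, time in s.
With the tool pointing down it reaches from about 0.4 to 0.85 m from the base axis. Payload 10.4 kg.
Tool frame: the origin (TCP) lies at the very end of the fingers, on their centre line; the grasp point (between the pads) lies 19 mm behind it; z points along the fingers, y is the line along which they close (so a half turn about z gives the same grasp; the last joint's range is limited). The gripper opens to 85 mm and grips with 20 to 120 N. Pads are 22 mm wide; open, the fingers measure 114 mm over their backs; the gripper's body (76 mm by 85 mm) begins 54 mm behind the grasp point. The pads swing forward as they close: fully open they stand 13 mm farther back than shut.
Start: joints at [-1.159, 0.332, -0.065, 1.46, 0.022, 1.35, -0.088], TCP at [0.263, 0.567, 0.231] pointing down, gripper open.
Joint ranges: [-2.6, 2.6], [-0.5, 2.12], [-1.47, 1.34], [0.16, 2.42], [-1.27, 4.41], [0.06, 2.06], [-2.6, 2.6]. Speed limits (rad/s): [2.22, 2.22, 2.79, 2.79, 3.14, 3.14, 3.14].

## Interface

Orientations are given as a unit quaternion [x, y, z, w].
In Python, from workcell import * gives the robot as it stands.
- The arm moves only by the tool step_arm, never from a script. Its argument "commands" is one flat list of numbers, 7 for each row, row after row: the finger opening in mm, from 0 to 85.4, then the shift along the world's x, y, z as a fraction of full scale, then the turn, a rotation vector about the world's x, y, z as a fraction of full scale. A call has exactly 10 rows; each row is the pose to reach, as a shift and turn from the pose commanded when the call began, turning the shorter way round; what a row does not reach only later rows make up. Full scale, the value 1, is 0.6 m for a shift and pi rad for a turn. A row lasts 1/8 s, in which the tool goes at most 62.5 mm and 10.7 degrees, less where a joint would pass 70% of its speed; a pose out of reach is approached as far as the arm can. A call with a number of a shift or a turn outside -1 to 1 is refused whole. A call with a gripper value outside its range is refused whole. The fingers move at their own pace and stop on an object; "squeeze" is the grip in N (left out, the last holds). Time passes only in rows, so rows that repeat a pose let the fingers close, or fill a call up. It gives the time, the measured TCP pose, the force, the opening and the grip force at its end, in the units of the state.
- get_obs(): the state, without advancing time (a new reading comes with each control period).
- camera(name): name is "scene" or "top" or "wrist"; returns the picture (384x512x3 uint8, red, green, blue); there is no depth.
- camera_params(name): a dict with "mtx" (3x3 intrinsics, pixels), "dist" ([k1, k2, p1, p2, k3] as OpenCV has them; the pictures are not rectified), "extrinsics" (4x4, takes a point from world to camera coordinates); the wrist camera has in their place "tool_from_camera" (4x4, takes a point from camera to tool coordinates, whose origin is the TCP and whose axes are the flange's). Camera axes: x right, y down, z forward; pixel columns grow to the right and rows downward; lengths in m; the calibration is good to about 2 mm. A picture is of the moment at which its call begins: read the wrist's pose just before it. camera_params takes no time and is no camera call.
- hand_in(): hands the job in; it is judged then, once.
The state is a dict: "clock": time; "joint_pos": joint angles; "joint_velocities": joint speeds; "tau": joint torques, N m; "position": TCP position; "ee_rot": TCP orientation; "ft_force": force on the tool from outside, world axes, zero at the start; "torque": the same for the moment, N m; "grip_width": opening from 0.0 (shut) to 1.0 (fully open); "grasp_force": force on a finger pad.
Only numpy, scipy, OpenCV 4.12 (cv2) and the standard library are available. Lean on these libraries where they do the work, as an engineer would, in place of code of your own. Each camera call takes 0.05 s, during which the arm holds its last target. There are 200 camera calls.

## Working session

There is one attempt and no reset: what is moved stays moved. The work goes in short steps, Python scripts to look and compute and a tool call to move; the robot and the scene stay as the last step left them, time stands still between calls to the robot, and variables do not carry over. Pictures are saved under pics/ and viewed, at most 10 in all, crops included, and the job is handed in when it is done.

Besides the shell and the picture viewer there is one more tool, called as name(argument=value, ...) on one line, values as JSON. step_arm: Moves the arm, as the interface text tells. Its arguments: {"type":"object","properties":{"commands":{"type":"array","items":{"type":"number"}},"squeeze":{"type":"number"}},"required":["commands"]}

```bash
mkdir -p pics; python3 - <<'E'
from workcell import *
import cv2,numpy as np
o=get_obs();print({k:np.round(v,3).tolist() for k,v in o.items()})
for n in["scene","top"]:
    cv2.imwrite(f"pics/{n}0.png",camera(n)[:,:,::-1]);p=camera_params(n);print(n,{k:np.round(v,3).tolist() for k,v in p.items()})
E
```

```text
{'clock': 0.0, 'joint_pos': [-1.159, 0.333, -0.065, 1.461, 0.022, 1.35, -0.089], 'joint_velocities': [0.001, 0.0, 0.001, 0.001, -0.0, -0.0, -0.001], 'tau': [-0.001, -62.542, 0.049, -39.161, 0.016, 0.01, -0.0], 'position': [0.263, 0.567, 0.231], 'ee_rot': [0.216, 0.976, -0.001, -0.0], 'ft_force': [-0.23, -0.655, 1.043], 'torque': [0.026, -0.037, 0.019], 'grasp_force': 0.0, 'grip_width': 0.998}
scene {'mtx': [[428.86, 0.0, 256.072], [0.0, 428.86, 190.219], [0.0, 0.0, 1.0]], 'dist': [-0.033, 0.0, 0.0, 0.0, 0.0], 'extrinsics': [[0.803, 0.595, -0.022, -0.453], [0.334, -0.482, -0.81, -0.062], [-0.493, 0.643, -0.586, 1.723], [0.0, 0.0, 0.0, 1.0]]}
top {'mtx': [[464.904, 0.0, 253.856], [0.0, 464.904, 192.99], [0.0, 0.0, 1.0]], 'dist': [0.028, 0.0, 0.0, 0.0, 0.0], 'extrinsics': [[0.007, -1.0, -0.009, 0.008], [-0.992, -0.006, -0.127, 0.579], [0.127, 0.01, -0.992, 1.568], [0.0, 0.0, 0.0, 1.0]]}
```

View pics/scene0.png

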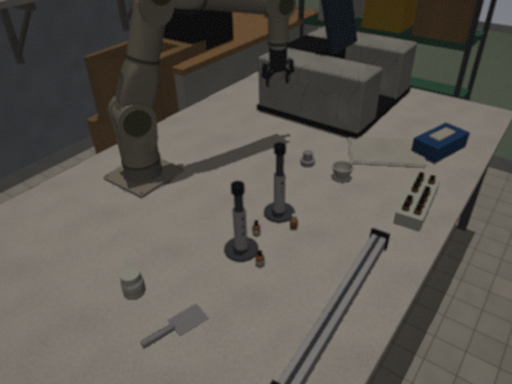

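View pics/top0.png

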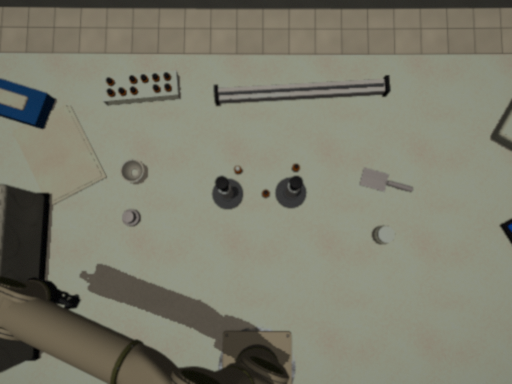

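The scene view shows props at (240,220) and (279,185), with vials beside them. In the top view the props are at (291,190) and (227,190). The capped vial (238,169) is next to the left one, so the right one should be the slack prop. I'll enlarge to confirm.

```bash
python3 - <<'E'
import cv2,numpy as np
a=cv2.imread("pics/scene0.png")[135:275,210:310];b=cv2.imread("pics/top0.png")[150:220,205:315]
a=cv2.resize(a,None,fx=4,fy=4,interpolation=2);b=cv2.resize(b,None,fx=3.6,fy=3.6,interpolation=2)
c=np.zeros((560,800,3),np.uint8);c[:,:400]=a;c[:b.shape[0],400:400+b.shape[1]]=b
cv2.imwrite("pics/crop0.png",np.clip(c*1.6,0,255).astype(np.uint8))
E
```

```text
(no output)
```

View pics/crop0.png

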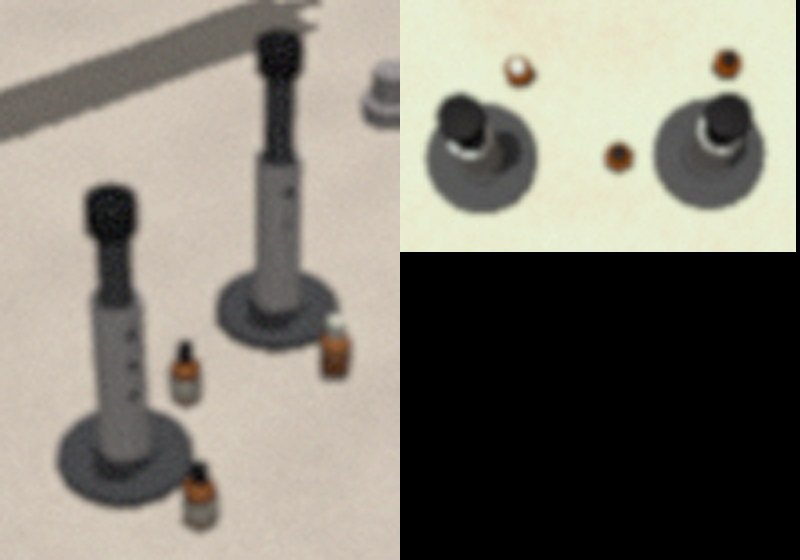

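The crop settles it. The near prop (right in top view) has its head lower and no button showing, so it is slack. Its three holes face camera-right. Head top centre is at about scene (237.7,184) and top (296.7,182). Next I'll triangulate.

```bash
cat > h.py <<'E'
from workcell import *
import cv2,numpy as np
P={n:camera_params(n) for n in("scene","top")}
def ray(n,uv):
    p=P[n];x=cv2.undistortPoints(np.array([[uv]],float),np.array(p["mtx"]),np.array(p["dist"]))[0,0]
    E=np.array(p["extrinsics"]);R=E[:3,:3];d=R.T@[*x,1];return -R.T@E[:3,3],d/np.linalg.norm(d)
def tri(a,b):
    r=[ray("scene",a),ray("top",b)];M=[np.eye(3)-np.outer(d,d) for _,d in r]
    X=np.linalg.solve(sum(M),sum(m@c for m,(c,_) in zip(M,r)))
    return X.round(4),[round(1e3*np.linalg.norm(m@(X-c)),1) for m,(c,_) in zip(M,r)]
def onz(n,uv,z):
    c,d=ray(n,uv);return (c+d*(z-c[2])/d[2]).round(4)
def s():
    o=get_obs();print({k:np.round(o[k],4).tolist() for k in("clock","position","ee_rot","joint_pos","ft_force","torque","grip_width","grasp_force")})
E
python3 - <<'E'
from h import *
S=lambda x,y:(210+x/4,135+y/4); T=lambda x,y:(205+(x-400)/3.6,150+y/3.6)
print("slack head",tri(S(111,197),T(730,115)))
print("twin head",tri(S(280,43),T(461,114)))
print("foot slack",onz("scene",S(124,456),.01),onz("top",T(710,155),.01))
print("foot twin",onz("scene",S(277,310),.01),onz("top",T(482,157),.01))
for n,a in(("va",(727,55)),("vb",(618,150)),("vc",(517,64))): print(n,onz("top",T(*a),.055))
E
```

```text
slack head (array([ 0.5873, -0.1154,  0.2541]), [np.float64(3.6), np.float64(3.6)])
twin head (array([0.5834, 0.1055, 0.2724]), [np.float64(2.4), np.float64(2.4)])
foot slack [ 0.5929 -0.119   0.01  ] [ 0.5824 -0.1183  0.01  ]
foot twin [0.5891 0.1014 0.01  ] [0.5792 0.1038 0.01  ]
va [ 0.6729 -0.1317  0.055 ]
vb [ 0.5809 -0.0281  0.055 ]
vc [0.6632 0.0686 0.055 ]
```

step_arm(commands=[0, 0.04, -0.08, 0.1, 0, 0, -0.05, 0, 0.08, -0.17, 0.2, 0, 0, -0.1, 0, 0.13, -0.28, 0.217, 0, 0, -0.15, 0, 0.18, -0.38, 0.217, 0, 0, -0.2, 0, 0.23, -0.48, 0.217, 0, 0, -0.25, 0, 0.28, -0.58, 0.217, 0, 0, -0.3, 0, 0.32, -0.68, 0.217, 0, 0, -0.35, 0, 0.37, -0.78, 0.217, 0, 0, -0.4, 0, 0.42, -0.88, 0.217, 0, 0, -0.425, 0, 0.46, -0.98, 0.217, 0, 0, -0.425], squeeze=22)

```text
clock: 1.35
position: [0.5114, 0.0405, 0.3613]
ee_rot: [0.774, 0.633, 0.0, -0.0]
ft_force: [0.8, 0.2, 0.3]
grip_width: 0.001
grasp_force: 0.0
```

```bash
python3 -c "
from h import *
s()"
```

```text
{'clock': 1.35, 'position': [0.5114, 0.0405, 0.3613], 'ee_rot': [0.7742, 0.633, 0.0001, -0.0], 'joint_pos': [-0.6351, 0.029, 0.4838, 1.5502, -0.0136, 1.5656, -0.3514], 'ft_force': [0.7929, 0.2391, 0.2587], 'torque': [0.0404, -0.0668, -0.0069], 'grip_width': 0.0012, 'grasp_force': 0.0}
```

step_arm(commands=[0, 0.04, -0.08, 0, 0, 0, 0, 0, 0.078, -0.162, 0, 0, 0, 0, 0, 0.078, -0.162, 0, 0, 0, 0, 0, 0.078, -0.162, 0, 0, 0, 0, 0, 0.078, -0.162, 0, 0, 0, 0, 0, 0.078, -0.162, 0, 0, 0, 0, 0, 0.078, -0.162, 0, 0, 0, 0, 0, 0.078, -0.162, 0, 0, 0, 0, 0, 0.078, -0.162, 0, 0, 0, 0, 0, 0.078, -0.162, 0, 0, 0, 0])

```text
clock: 2.6
position: [0.5578, -0.0548, 0.3614]
ee_rot: [0.774, 0.633, 0.0, 0.0]
ft_force: [-0.4, 0.2, -0.4]
grip_width: 0.002
grasp_force: 0.0
```

```bash
python3 - <<'E'
from h import *
s();p=camera_params("wrist");print({k:np.round(v,3).tolist() for k,v in p.items()})
w=camera("wrist")[:,:,::-1];s2=camera("scene")[:,:,::-1]
c=np.zeros((592,768,3),np.uint8);c[:384,:512]=w;c[:592,512:]=0
z=cv2.resize(s2[120:270,210:274],None,fx=3.9,fy=3.9,interpolation=2);c[:585,512:512+249]=z[:585]
c=np.clip(c*1.5,0,255).astype(np.uint8)
cv2.imwrite("pics/w1.png",c)
E
```

```text
{'clock': 2.6, 'position': [0.5578, -0.0548, 0.3614], 'ee_rot': [0.7739, 0.6333, 0.0, 0.0], 'joint_pos': [-0.4985, 0.1573, 0.5976, 1.4379, -0.0883, 1.5732, -0.1061], 'ft_force': [-0.3673, 0.2425, -0.3584], 'torque': [0.0011, 0.0148, 0.0366], 'grip_width': 0.0016, 'grasp_force': 0.0}
{'mtx': [[327.437, 0.0, 258.32], [0.0, 327.437, 193.729], [0.0, 0.0, 1.0]], 'dist': [-0.059, 0.0, 0.0, 0.0, 0.0], 'tool_from_camera': [[-0.001, -0.952, -0.307, 0.079], [1.0, -0.001, -0.001, -0.001], [0.001, -0.307, 0.952, -0.142], [0.0, 0.0, 0.0, 1.0]]}Traceback (most recent call last):
  File "<stdin>", line 5, in <module>
ValueError: could not broadcast input array from shape (585,250,3) into shape (585,249,3)
```

```bash
cat >> h.py <<'E'
def wray(uv,o):
    from scipy.spatial.transform import Rotation as R
    p=camera_params("wrist");x=cv2.undistortPoints(np.array([[uv]],float),np.array(p["mtx"]),np.array(p["dist"]))[0,0]
    T=np.array(p["tool_from_camera"]);r=R.from_quat(o["ee_rot"]).as_matrix()
    return np.array(o["position"])+r@T[:3,3], r@T[:3,:3]@[*x,1]
def wz(uv,o,z):
    c,d=wray(uv,o);return (c+d*(z-c[2])/d[2]).round(4)
E
python3 - <<'E'
from h import *
w=camera("wrist")[:,:,::-1]
cv2.imwrite("pics/w1.png",np.clip(w*1.5,0,255).astype(np.uint8))
E
```

```text
(no output)
```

View pics/w1.png

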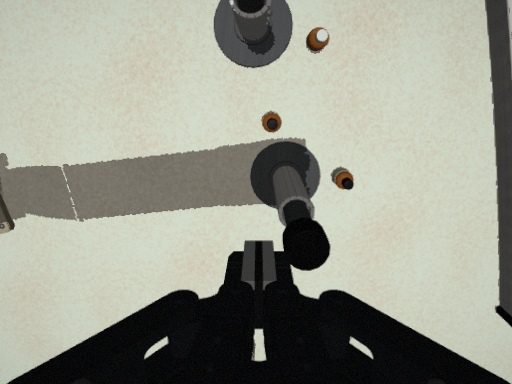

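The wrist view shows the slack head's top disc at about (306,246), roughly 46 px wide. The foot is at (285,176), and vials are at (271,122) and (344,180).

```bash
python3 - <<'E'
from h import *
o=get_obs()
print("foot",wz((285,176),o,.01))
for z in(.24,.25,.26): print(z,wz((306,247),o,z))
R=[wray((306,247),o),ray("scene",(237.7,184.2)),ray("top",(296.7,182))]
M=[np.eye(3)-np.outer(d,d)/(d@d) for _,d in R]
print(np.linalg.solve(sum(M),sum(m@c for m,(c,_) in zip(M,R))))
for i,j in((0,1),(0,2)): 
  print(np.linalg.solve(M[i]+M[j],M[i]@R[i][0]+M[j]@R[j][0]))
E
```

```text
foot [ 0.5873 -0.1132  0.01  ]
0.24 [ 0.5875 -0.1184  0.24  ]
0.25 [ 0.5869 -0.113   0.25  ]
0.26 [ 0.5864 -0.1077  0.26  ]
[ 0.58674808 -0.11399741  0.25229189]
[ 0.58736316 -0.11120752  0.25260735]
[ 0.58729338 -0.11932706  0.23803426]
```

step_arm(commands=[0, 0.025, -0.05, 0, 0, 0, 0, 0, 0.0487, -0.1, 0, 0, 0, 0, 0, 0.0487, -0.1, -0.03, 0, 0, 0, 0, 0.0487, -0.1, -0.06, 0, 0, 0, 0, 0.0487, -0.1, -0.09, 0, 0, 0, 0, 0.0487, -0.1, -0.12, 0, 0, 0, 0, 0.0487, -0.1, -0.14, 0, 0, 0, 0, 0.0487, -0.1, -0.15, 0, 0, 0, 0, 0.0487, -0.1, -0.15, 0, 0, 0, 0, 0.0487, -0.1, -0.15, 0, 0, 0])

```text
clock: 4.0
position: [0.5873, -0.1149, 0.272]
ee_rot: [0.774, 0.633, 0.0, 0.0]
ft_force: [-0.2, -0.7, 0.4]
grip_width: 0.002
grasp_force: 0.0
```

```bash
python3 - <<'E'
from h import *
s()
w=camera("wrist")[:,:,::-1]
cv2.imwrite("pics/w2.png",np.clip(w*2.,0,255).astype(np.uint8))
E
```

```text
{'clock': 4.0, 'position': [0.5873, -0.1149, 0.272], 'ee_rot': [0.7739, 0.6333, 0.0004, 0.0003], 'joint_pos': [-0.391, 0.281, 0.632, 1.5039, -0.1668, 1.4101, 0.0496], 'ft_force': [-0.165, -0.7291, 0.3766], 'torque': [-0.0543, 0.0046, 0.0284], 'grip_width': 0.0018, 'grasp_force': 0.0}
```

View pics/w2.png

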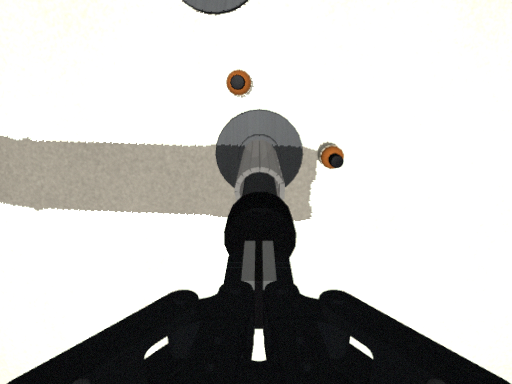

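step_arm(commands=[0, 0, 0, -0.006, 0, 0, 0, 0, 0, 0, -0.012, 0, 0, 0, 0, 0, 0, -0.018, 0, 0, 0, 0, 0, 0, -0.022, 0, 0, 0, 0, 0, 0, -0.026, 0, 0, 0, 0, 0, 0, -0.03, 0, 0, 0, 0, 0, 0, -0.033, 0, 0, 0, 0, 0, 0, -0.035, 0, 0, 0, 0, 0, 0, -0.037, 0, 0, 0, 0, 0, 0, -0.038, 0, 0, 0])

```text
clock: 5.3
position: [0.5871, -0.1148, 0.2486]
ee_rot: [0.774, 0.633, 0.0, 0.0]
ft_force: [-0.6, -0.3, 2.6]
grip_width: 0.004
grasp_force: 1.3
```

```bash
python3 - <<'E'
from h import *
s(); 
o=dict(get_obs());o["position"]=[.5873,-.1149,.272];o["ee_rot"]=[.7739,.6333,.0004,.0003]
print(wz((259,153),o,.01))
E
```

```text
{'clock': 5.3, 'position': [0.5871, -0.1148, 0.2486], 'ee_rot': [0.7739, 0.6333, 0.0001, 0.0001], 'joint_pos': [-0.389, 0.2923, 0.6279, 1.5405, -0.1738, 1.365, 0.0551], 'ft_force': [-0.608, -0.3401, 2.6134], 'torque': [0.0074, 0.0506, 0.0049], 'grip_width': 0.0037, 'grasp_force': 1.3441}
[ 0.5877 -0.113   0.01  ]
```

step_arm(commands=[0, 0, 0, 0.02, 0, 0, 0, 0, 0, 0, 0.06, 0, 0, 0, 85, 0, 0, 0.08, 0, 0, 0, 85, 0, 0, 0.08, 0, 0, 0, 85, 0, 0, 0.08, 0, 0, 0, 85, 0, 0, 0.08, 0, 0, 0, 85, 0, 0, 0.06, 0, 0, 0, 85, 0, 0, 0.04, 0, 0, 0, 85, 0, 0, 0.02, 0, 0, 0, 85, 0, 0, 0.0, 0, 0, 0])

```text
clock: 6.55
position: [0.5869, -0.1147, 0.2475]
ee_rot: [0.774, 0.633, -0.0, -0.0]
ft_force: [0.3, -0.5, 0.1]
grip_width: 0.991
grasp_force: 0.0
```

step_arm(commands=[85, 0, 0, -0.02, 0, 0, 0, 85, 0, 0, -0.04, 0, 0, 0, 85, 0, 0, -0.053, 0, 0, 0, 85, 0, 0, -0.053, 0, 0, 0, 60, 0, 0, -0.053, 0, 0, 0, 50, 0, 0, -0.053, 0, 0, 0, 44, 0, 0, -0.053, 0, 0, 0, 30, 0, 0, -0.053, 0, 0, 0, 30, 0, 0, -0.053, 0, 0, 0, 30, 0, 0, -0.053, 0, 0, 0], squeeze=22)

```text
clock: 7.8
position: [0.5874, -0.1148, 0.2171]
ee_rot: [0.774, 0.633, 0.0, 0.0]
ft_force: [3.1, -1.0, 0.6]
grip_width: 0.458
grasp_force: 23.5
```

```bash
python3 - <<'E'
from h import *
s()
w=camera("wrist")[:,:,::-1];t=camera("scene")[150:270,205:305,::-1]
c=np.zeros((480,780,3),np.uint8);c[:384,:380]=w[:,66:446];c[:480,380:]=cv2.resize(t,None,fx=4,fy=4,interpolation=2)
cv2.imwrite("pics/w3.png",np.clip(c*2.,0,255).astype(np.uint8))
E
```

```text
{'clock': 7.8, 'position': [0.5874, -0.1148, 0.2171], 'ee_rot': [0.7739, 0.6333, 0.0004, 0.0004], 'joint_pos': [-0.3844, 0.3118, 0.6218, 1.5858, -0.1864, 1.303, 0.0647], 'ft_force': [3.1442, -0.9707, 0.6087], 'torque': [-0.1404, -0.6994, -0.053], 'grip_width': 0.4582, 'grasp_force': 23.5493}
```

View pics/w3.png

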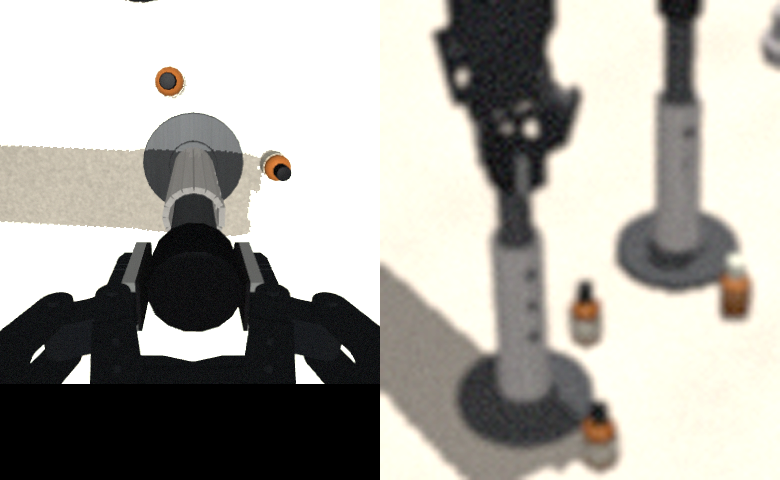

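The grip is good: 39 mm opening, with the head between the pads. I'll lift 26.4 mm.

step_arm(commands=[30, 0.0008, 0, 0.006, 0, 0, 0, 30, 0.0008, 0, 0.012, 0, 0, 0, 30, 0.0008, 0, 0.018, 0, 0, 0, 30, 0.0008, 0, 0.024, 0, 0, 0, 30, 0.0008, 0, 0.03, 0, 0, 0, 30, 0.0008, 0, 0.036, 0, 0, 0, 30, 0.0008, 0, 0.04, 0, 0, 0, 30, 0.0008, 0, 0.044, 0, 0, 0, 30, 0.0008, 0, 0.044, 0, 0, 0, 30, 0.0008, 0, 0.044, 0, 0, 0])

```text
clock: 9.15
position: [0.5873, -0.1147, 0.2425]
ee_rot: [0.774, 0.633, -0.0, -0.0]
ft_force: [5.1, -1.3, -8.1]
grip_width: 0.46
grasp_force: 24.0
```

```bash
python3 -c "
from h import *
s()"
```

```text
{'clock': 9.15, 'position': [0.5873, -0.1147, 0.2425], 'ee_rot': [0.7739, 0.6333, -0.0004, -0.0002], 'joint_pos': [-0.388, 0.2971, 0.6268, 1.5481, -0.1764, 1.3545, 0.0569], 'ft_force': [5.0757, -1.2981, -8.1247], 'torque': [-0.3528, -1.2535, -0.0229], 'grip_width': 0.4602, 'grasp_force': 24.0193}
```

step_arm(commands=[30, 0.001, 0, 0.0017, 0, 0, 0, 30, 0.0017, 0, 0.0017, 0, 0, -0.01, 30, 0.0017, 0, 0.0017, 0, 0, -0.025, 30, 0.0017, 0, 0.0017, 0, 0, -0.04, 30, 0.0017, 0, 0.0017, 0, 0, -0.055, 30, 0.0017, 0, 0.0017, 0, 0, -0.07, 30, 0.0017, 0, 0.0017, 0, 0, -0.085, 30, 0.0017, 0, 0.0017, 0, 0, -0.1, 30, 0.0017, 0, 0.0017, 0, 0, -0.11, 30, 0.0017, 0, 0.0017, 0, 0, -0.11])

```text
clock: 10.4
position: [0.588, -0.1147, 0.244]
ee_rot: [0.871, 0.491, -0.001, -0.0]
ft_force: [-0.8, -1.2, -8.7]
grip_width: 0.458
grasp_force: 23.8
```

```bash
python3 -c "
from h import *
s()"
```

```text
{'clock': 10.4, 'position': [0.588, -0.1147, 0.244], 'ee_rot': [0.8714, 0.4906, -0.0005, -0.0004], 'joint_pos': [-0.4275, 0.3068, 0.6801, 1.5456, -0.1954, 1.3598, -0.2742], 'ft_force': [-0.7616, -1.2132, -8.7226], 'torque': [-0.0769, 0.2427, -0.038], 'grip_width': 0.4578, 'grasp_force': 23.7616}
```

step_arm(commands=[30, 0, 0, 0, 0, 0, -0.003, 30, 0, 0, 0, 0, 0, -0.007, 30, 0, 0, 0, 0, 0, -0.01, 30, 0, 0, 0, 0, 0, -0.014, 30, 0, 0, 0, 0, 0, -0.018, 30, 0, 0, 0, 0, 0, -0.022, 30, 0, 0, 0, 0, 0, -0.026, 30, 0, 0, 0, 0, 0, -0.03, 30, 0, 0, 0, 0, 0, -0.03, 30, 0, 0, 0, 0, 0, -0.03])

```text
clock: 11.65
position: [0.5885, -0.1147, 0.2442]
ee_rot: [0.893, 0.449, -0.0, -0.0]
ft_force: [-3.8, 1.4, -9.0]
grip_width: 0.459
grasp_force: 23.9
```

```bash
python3 -c "
from h import *
s()"
```

```text
{'clock': 11.65, 'position': [0.5885, -0.1147, 0.2442], 'ee_rot': [0.8934, 0.4492, -0.0, -0.0001], 'joint_pos': [-0.4386, 0.3092, 0.6949, 1.5456, -0.2007, 1.3597, -0.3637], 'ft_force': [-3.7656, 1.374, -8.9626], 'torque': [0.426, 1.2563, -0.0913], 'grip_width': 0.459, 'grasp_force': 23.8539}
```

step_arm(commands=[30, -0.0008, 0, 0, 0, 0, -0.003, 30, -0.0008, 0, 0, 0, 0, -0.006, 30, -0.0008, 0, 0, 0, 0, -0.009, 30, -0.0008, 0, 0, 0, 0, -0.012, 30, -0.0008, 0, 0, 0, 0, -0.015, 30, -0.0008, 0, 0, 0, 0, -0.018, 30, -0.0008, 0, 0, 0, 0, -0.021, 30, -0.0008, 0, 0, 0, 0, -0.024, 30, -0.0008, 0, 0, 0, 0, -0.024, 30, -0.0008, 0, 0, 0, 0, -0.024])

```text
clock: 12.9
position: [0.5881, -0.1148, 0.2443]
ee_rot: [0.91, 0.415, 0.0, 0.0]
ft_force: [-1.7, 1.0, -8.2]
grip_width: 0.462
grasp_force: 23.9
```

```bash
python3 -c "
from h import *
s()"
```

```text
{'clock': 12.9, 'position': [0.5881, -0.1148, 0.2443], 'ee_rot': [0.9097, 0.4152, 0.0001, 0.0001], 'joint_pos': [-0.4481, 0.3101, 0.7072, 1.5472, -0.2042, 1.3596, -0.436], 'ft_force': [-1.6618, 0.9532, -8.206], 'torque': [0.3722, 0.7232, -0.0251], 'grip_width': 0.4622, 'grasp_force': 23.9332}
```

step_arm(commands=[30, 0, 0, 0, 0, 0, -0.003, 30, 0, 0, 0, 0, 0, -0.006, 30, 0, 0, 0, 0, 0, -0.009, 30, 0, 0, 0, 0, 0, -0.012, 30, 0, 0, 0, 0, 0, -0.015, 30, 0, 0, 0, 0, 0, -0.018, 30, 0, 0, 0, 0, 0, -0.021, 30, 0, 0, 0, 0, 0, -0.024, 30, 0, 0, 0, 0, 0, -0.024, 30, 0, 0, 0, 0, 0, -0.024])

```text
clock: 14.15
position: [0.5881, -0.1148, 0.2443]
ee_rot: [0.925, 0.381, 0.0, 0.0]
ft_force: [-1.5, 0.7, -5.0]
grip_width: 0.464
grasp_force: 24.1
```

```bash
python3 -c "
from h import *
s()"
```

```text
{'clock': 14.15, 'position': [0.5881, -0.1148, 0.2443], 'ee_rot': [0.9247, 0.3807, 0.0001, 0.0001], 'joint_pos': [-0.4571, 0.3124, 0.7194, 1.5476, -0.2086, 1.3601, -0.5078], 'ft_force': [-1.4523, 0.745, -4.9649], 'torque': [0.4122, 0.6753, -0.0237], 'grip_width': 0.4642, 'grasp_force': 24.0939}
```

step_arm(commands=[30, 0, 0, 0, 0, 0, -0.003, 30, 0, 0, 0, 0, 0, -0.006, 30, 0, 0, 0, 0, 0, -0.009, 30, 0, 0, 0, 0, 0, -0.012, 30, 0, 0, 0, 0, 0, -0.015, 30, 0, 0, 0, 0, 0, -0.018, 30, 0, 0, 0, 0, 0, -0.02, 30, 0, 0, 0, 0, 0, -0.02, 30, 0, 0, 0, 0, 0, -0.02, 30, 0, 0, 0, 0, 0, -0.02])

```text
clock: 15.4
position: [0.5881, -0.1148, 0.2443]
ee_rot: [0.936, 0.351, 0.0, 0.0]
ft_force: [-0.9, 1.5, -3.9]
grip_width: 0.457
grasp_force: 24.2
```

```bash
python3 - <<'E'
from h import *
s()
cv2.imwrite("pics/s4.png",camera("scene")[:,:,::-1])
E
```

```text
{'clock': 15.4, 'position': [0.5881, -0.1148, 0.2443], 'ee_rot': [0.9362, 0.3514, 0.0001, 0.0], 'joint_pos': [-0.4647, 0.3142, 0.7298, 1.548, -0.2123, 1.3604, -0.5676], 'ft_force': [-0.9145, 1.4831, -3.8618], 'torque': [0.4046, 0.5834, -0.0813], 'grip_width': 0.4571, 'grasp_force': 24.2128}
```

step_arm(commands=[30, 0, 0, 0, 0, 0, -0.003, 30, 0, 0, 0, 0, 0, -0.006, 30, 0, 0, 0, 0, 0, -0.009, 30, 0, 0, 0, 0, 0, -0.012, 30, 0, 0, 0, 0, 0, -0.015, 30, 0, 0, 0, 0, 0, -0.018, 30, 0, 0, 0, 0, 0, -0.021, 30, 0, 0, 0, 0, 0, -0.024, 30, 0, 0, 0, 0, 0, -0.024, 30, 0, 0, 0, 0, 0, -0.024])

```text
clock: 16.7
position: [0.5881, -0.1148, 0.2443]
ee_rot: [0.949, 0.316, 0.0, 0.0]
ft_force: [-1.6, 1.1, -3.4]
grip_width: 0.464
grasp_force: 24.3
```

```bash
python3 -c "
from h import *
s()"
```

```text
{'clock': 16.7, 'position': [0.5881, -0.1148, 0.2443], 'ee_rot': [0.9488, 0.3159, 0.0001, 0.0001], 'joint_pos': [-0.4739, 0.3167, 0.7422, 1.5484, -0.2169, 1.3608, -0.6393], 'ft_force': [-1.6472, 1.0845, -3.425], 'torque': [0.3831, 0.4652, -0.2094], 'grip_width': 0.4642, 'grasp_force': 24.3071}
```

```bash
python3 - <<'E'
from h import *
a=camera("scene")
for i in range(3): print(np.round(get_obs()["torque"],3),np.round(get_obs()["ft_force"],2));camera("top")
b=cv2.imread("pics/s4.png")[190:265,215:300];a=a[190:265,215:300,::-1]
c=np.hstack([cv2.resize(x,None,fx=4.6,fy=4.6,interpolation=2) for x in(a,b)])
cv2.imwrite("pics/c5.png",np.clip(c*1.6,0,255).astype(np.uint8))
E
```

```text
[ 0.321  0.42  -0.17 ] [-1.09  0.77 -3.38]
[ 0.378  0.423 -0.178] [-0.49  0.23 -2.36]
[ 0.382  0.502 -0.187] [-1.25  0.71 -3.16]
```

View pics/c5.png

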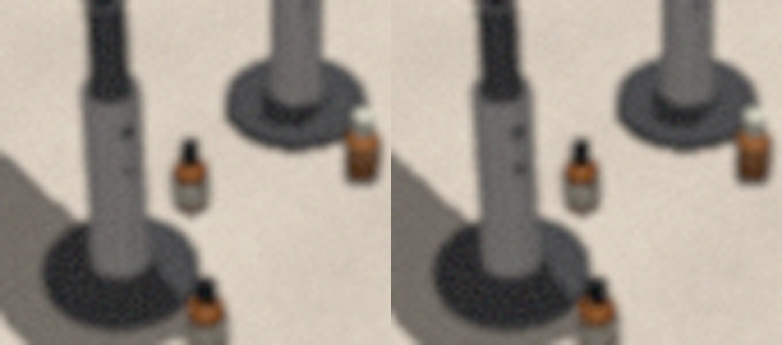

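The middle hole, about (243,227), is now faint with only the top hole dark, the same pattern as the twin. The twist torque has also risen to about 0.19 N·m, so the button looks popped. I'll relax the twist, release, retreat, and close.

step_arm(commands=[30, 0, 0, 0, 0, 0, 0.005, 30, 0, 0, 0, 0, 0, 0.01, 30, 0, 0, 0, 0, 0, 0.015, 30, 0, 0, 0, 0, 0, 0.015, 44, 0, 0, 0, 0, 0, 0.015, 50, 0, 0, 0, 0, 0, 0.015, 85, 0, 0, 0, 0, 0, 0.015, 85, 0, 0, 0, 0, 0, 0.015, 85, 0, 0, 0, 0, 0, 0.015, 85, 0, 0, 0, 0, 0, 0.015])

```text
clock: 18.15
position: [0.5881, -0.1148, 0.2443]
ee_rot: [0.941, 0.338, 0.0, 0.0]
ft_force: [0.5, -0.3, 0.3]
grip_width: 0.994
grasp_force: 0.0
```

step_arm(commands=[85, 0, 0, 0.03, 0, 0, 0, 85, 0, 0, 0.06, 0, 0, 0, 85, 0, 0, 0.09, 0, 0, 0, 85, 0, 0, 0.1, 0, 0, 0, 0, 0, 0, 0.1, 0, 0, 0, 0, 0, 0, 0.1, 0, 0, 0, 0, 0, 0, 0.1, 0, 0, 0, 0, 0, 0, 0.1, 0, 0, 0, 0, 0, 0, 0.1, 0, 0, 0, 0, 0, 0, 0.1, 0, 0, 0])

```text
clock: 19.4
position: [0.5881, -0.1148, 0.3042]
ee_rot: [0.941, 0.338, -0.0, 0.0]
ft_force: [0.2, 0.7, 0.1]
grip_width: -0.002
grasp_force: 0.0
```

```bash
python3 - <<'E'
from h import *
s()
b=camera("scene")[130:265,205:305,::-1];w=camera("wrist")[:,66:446,::-1]
c=np.zeros((540,780,3),np.uint8);c[:384,:380]=w;c[:,380:]=cv2.resize(b,None,fx=4,fy=4,interpolation=2)
cv2.imwrite("pics/c6.png",np.clip(c*1.6,0,255).astype(np.uint8))
E
```

```text
{'clock': 19.4, 'position': [0.5881, -0.1148, 0.3042], 'ee_rot': [0.9411, 0.3381, -0.0, 0.0], 'joint_pos': [-0.4721, 0.2893, 0.7464, 1.4501, -0.1958, 1.4781, -0.6094], 'ft_force': [0.1553, 0.7038, 0.1079], 'torque': [0.0006, 0.0491, -0.0102], 'grip_width': -0.0022, 'grasp_force': 0.0}
```

View pics/c6.png

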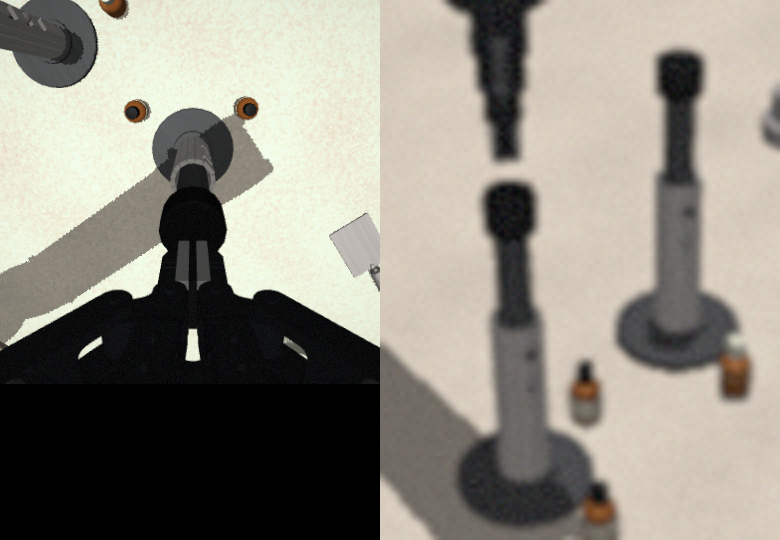

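The prop now extends like the twin. Next I'll press gently on the head's top.

step_arm(commands=[0, 0, 0, -0.015, 0, 0, 0, 0, 0, 0, -0.03, 0, 0, 0, 0, 0, 0, -0.038, 0, 0, 0, 0, 0, 0, -0.042, 0, 0, 0, 0, 0, 0, -0.045, 0, 0, 0, 0, 0, 0, -0.047, 0, 0, 0, 0, 0, 0, -0.048, 0, 0, 0, 0, 0, 0, -0.049, 0, 0, 0, 0, 0, 0, -0.05, 0, 0, 0, 0, 0, 0, -0.051, 0, 0, 0])

```text
clock: 20.75
position: [0.5882, -0.1148, 0.2739]
ee_rot: [0.941, 0.338, 0.0, 0.0]
ft_force: [-0.4, -0.6, 2.5]
grip_width: 0.001
grasp_force: 1.6
```

```bash
python3 -c "
from h import *
s()"
```

```text
{'clock': 20.75, 'position': [0.5882, -0.1148, 0.2739], 'ee_rot': [0.9411, 0.3381, 0.0002, 0.0001], 'joint_pos': [-0.4714, 0.3, 0.7408, 1.5021, -0.2032, 1.4177, -0.6029], 'ft_force': [-0.3731, -0.5969, 2.5448], 'torque': [0.0111, 0.1203, -0.0093], 'grip_width': 0.0006, 'grasp_force': 1.6281}
```

step_arm(commands=[0, 0, 0, -0.0005, 0, 0, 0, 0, 0, 0, -0.001, 0, 0, 0, 0, 0, 0, -0.0015, 0, 0, 0, 0, 0, 0, -0.002, 0, 0, 0, 0, 0, 0, -0.002, 0, 0, 0, 0, 0, 0, -0.002, 0, 0, 0, 0, 0, 0, -0.002, 0, 0, 0, 0, 0, 0, -0.002, 0, 0, 0, 0, 0, 0, -0.002, 0, 0, 0, 0, 0, 0, -0.002, 0, 0, 0])

```text
clock: 22.0
position: [0.5883, -0.1149, 0.2732]
ee_rot: [0.941, 0.338, 0.001, 0.0]
ft_force: [-1.8, 0.5, 7.3]
grip_width: 0.001
grasp_force: 4.1
```

```bash
python3 -c "
from h import *
s()"
```

```text
{'clock': 22.0, 'position': [0.5883, -0.1149, 0.2732], 'ee_rot': [0.9411, 0.3381, 0.0005, 0.0002], 'joint_pos': [-0.4713, 0.3001, 0.7407, 1.5033, -0.2036, 1.4158, -0.6026], 'ft_force': [-1.7908, 0.5499, 7.2902], 'torque': [0.0279, 0.3089, -0.018], 'grip_width': 0.0014, 'grasp_force': 4.1363}
```

step_arm(commands=[0, 0, 0, -0.0005, 0, 0, 0, 0, 0, 0, -0.001, 0, 0, 0, 0, 0, 0, -0.0015, 0, 0, 0, 0, 0, 0, -0.0015, 0, 0, 0, 0, 0, 0, -0.0015, 0, 0, 0, 0, 0, 0, -0.0015, 0, 0, 0, 0, 0, 0, -0.0015, 0, 0, 0, 0, 0, 0, -0.0015, 0, 0, 0, 0, 0, 0, -0.0015, 0, 0, 0, 0, 0, 0, -0.0015, 0, 0, 0])

```text
clock: 23.25
position: [0.5886, -0.115, 0.273]
ee_rot: [0.941, 0.338, 0.001, 0.0]
ft_force: [-2.2, 1.4, 12.5]
grip_width: -0.001
grasp_force: 6.4
```

```bash
python3 -c "
from h import *
s()"
```

```text
{'clock': 23.25, 'position': [0.5886, -0.115, 0.273], 'ee_rot': [0.9411, 0.3381, 0.001, 0.0003], 'joint_pos': [-0.4713, 0.3, 0.7408, 1.5039, -0.2039, 1.4144, -0.6024], 'ft_force': [-2.2442, 1.4369, 12.5438], 'torque': [0.1319, 0.5532, -0.0099], 'grip_width': -0.0011, 'grasp_force': 6.376}
```

step_arm(commands=[0, 0, 0, -0.0008, 0, 0, 0, 0, 0, 0, -0.0008, 0, 0, 0, 0, 0, 0, -0.0008, 0, 0, 0, 0, 0, 0, -0.0008, 0, 0, 0, 0, 0, 0, -0.0008, 0, 0, 0, 0, 0, 0, -0.0008, 0, 0, 0, 0, 0, 0, -0.0008, 0, 0, 0, 0, 0, 0, -0.0008, 0, 0, 0, 0, 0, 0, -0.0008, 0, 0, 0, 0, 0, 0, -0.0008, 0, 0, 0])

```text
clock: 24.5
position: [0.5887, -0.115, 0.2729]
ee_rot: [0.941, 0.338, 0.001, 0.0]
ft_force: [-2.4, 0.8, 15.2]
grip_width: -0.003
grasp_force: 7.5
```

```bash
python3 -c "
from h import *
s()"
```

```text
{'clock': 24.5, 'position': [0.5887, -0.115, 0.2729], 'ee_rot': [0.9411, 0.3381, 0.0013, 0.0004], 'joint_pos': [-0.4713, 0.2999, 0.7408, 1.5042, -0.204, 1.4137, -0.6023], 'ft_force': [-2.3645, 0.8248, 15.1653], 'torque': [0.1983, 0.6647, -0.0257], 'grip_width': -0.0033, 'grasp_force': 7.5428}
```

step_arm(commands=[0, 0, 0, 0, 0, 0, 0, 0, 0, 0, 0, 0, 0, 0, 0, 0, 0, 0, 0, 0, 0, 0, 0, 0, 0.03, 0, 0, 0, 0, 0, 0, 0.06, 0, 0, 0, 0, 0, 0, 0.1, 0, 0, 0, 0, 0, 0, 0.15, 0, 0, 0, 0, 0, 0, 0.18, 0, 0, 0, 0, 0, 0, 0.18, 0, 0, 0, 0, 0, 0, 0.18, 0, 0, 0])

```text
clock: 25.75
position: [0.5879, -0.1147, 0.3784]
ee_rot: [0.941, 0.338, -0.0, -0.0]
ft_force: [-0.1, 0.3, -0.2]
grip_width: 0.0
grasp_force: 0.0
```

```bash
python3 - <<'E'
from h import *
s()
b=camera("scene")[135:270,205:305,::-1]
c=cv2.resize(b,None,fx=4.4,fy=4.4,interpolation=2)
cv2.imwrite("pics/c7.png",np.clip(c*1.8,0,255).astype(np.uint8))
E
```

```text
{'clock': 25.75, 'position': [0.5879, -0.1147, 0.3784], 'ee_rot': [0.9411, 0.3382, -0.0004, -0.0002], 'joint_pos': [-0.4602, 0.2849, 0.7581, 1.3025, -0.1946, 1.6294, -0.6149], 'ft_force': [-0.0537, 0.3076, -0.2486], 'torque': [0.0044, 0.0096, 0.0471], 'grip_width': 0.0001, 'grasp_force': 0.0}
```

View pics/c7.png

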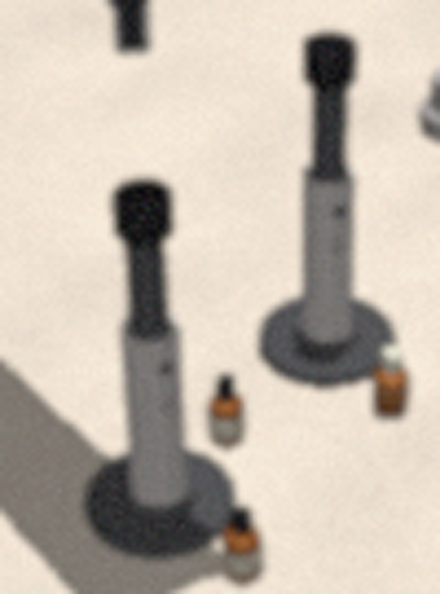

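The final view shows both props with the same pattern: top hole dark, middle hole filled. Head heights match, the vials are standing, and the arm is clear.

```bash
python3 -c "
from workcell import *
print(hand_in())"
```

```text
the job is handed in; nothing more can be done
None
```

I raised the slack prop and turned it clockwise until its button popped into the middle hole, matching the twin; it then held a 15 N push on the head for over a second. I left it locked and untouched, with the three nearby vials still standing, and handed in at about 26 s.

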